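# Prop up and weigh down a glued wood strip

### The arm

A 6-joint arm with a two-finger parallel gripper is mounted at the origin on the work surface. World frame = base frame: x ahead of the robot, y to its left, z up, the work surface at z = 0. Lengths are in mm, angles in rad, forces in N, time in s.
With the tool pointing down it reaches from about 400 to 825 mm from the base axis. Payload 7 kg.
Tool frame: the origin (TCP) lies at the very end of the fingers, on their centre line; the grasp point (between the pads) lies 19 mm behind it; z points along the fingers, y is the line along which they close (so a half turn about z gives the same grasp; the last joint's range is limited). The gripper opens to 88 mm and grips with 3 to 60 N. Pads are 19 mm wide; open, the fingers measure 130 mm over their backs; the gripper's body (78 mm by 193 mm) begins 47 mm behind the grasp point.
Start: joints at [0.288, 0.359, 0.012, 0, -1.224, -0.288], TCP at [674.978, -0.019, 226.561] pointing down, gripper open.
Joint ranges: [-3.07, 3.07], [-1.43, 2.12], [-1.02, 1.25], [-3.03, 1.67], [-3.05, -0], [-3.03, 3.03]. Speed limits (rad/s): [2.39, 2.39, 3.01, 3.14, 3.14, 3.14].

### API

Orientations are given as a unit quaternion [x, y, z, w].
In Python, from plant import bot gives the robot as it stands. Calls block until the motion is done:
- bot.move_ptp(position, orientation): joint-space move of the TCP to a pose.
- bot.line_to(position, velocity=150, ori=None): straight line of the TCP; ori=None keeps the orientation; velocity is the mean speed in mm/s.
- bot.move_joints(angles): joint-space move.
- bot.move_gripper(opening, force=None): finger opening in mm; force is the grip in N (None keeps the last); returns when the fingers have stopped.
- bot.pause(seconds).
- bot.solve_ik(position, orientation): joint angles nearest the present ones, or None.
- bot.read_state(): the state.
- bot.camera(name): name is "scene" or "side" or "wrist"; returns the picture (384x512x3 uint8, red, green, blue); there is no depth.
- bot.get_calibration(name): a dict with "fx", "fy", "cx", "cy" (pixels), "view" (4x4, takes a point from world to camera coordinates); the wrist camera has in their place "T_tool_cam" (4x4, takes a point from camera to tool coordinates, whose origin is the TCP and whose axes are the flange's). Camera axes: x right, y up, looking along -z (the intrinsics and any distortion apply to the point x, -y, -z); pixel columns grow to the right and rows downward; lengths in mm; the calibration is good to about 2 mm. The wrist camera is an equidistant fisheye: a pixel r from the principal point sees the ray r / f radians off the axis. A picture is of the moment at which its call begins: read the wrist's pose just before it. get_calibration takes no time and is no camera call.
A pose or a line that the arm cannot do raises bot.Unreachable and nothing moves.
- bot.close_job(): hands the job in; it is judged then, once.
The state is a dict: "t": time; "joint_pos": joint angles; "qvel": joint speeds; "tau": joint torques, N m; "tcp_pos": TCP position; "eef_rot": TCP orientation; "contact_force": force on the tool from outside, world axes, zero at the start; "moment": the same for the moment, N m; "width": finger opening in mm; "finger_force": force on a finger pad.
Only numpy, scipy, OpenCV 4.12 (cv2) and the standard library are available. Lean on these libraries where they do the work, as an engineer would, in place of code of your own. Each camera call takes 0.05 s, during which the arm holds its last target. There are 200 camera calls.

### The job

Set the glued two-layer wood strip out to dry on the paper sheet: put the orange puck on the yellow spot and the green puck on the white spot, then lay the strip flat, like a bridge, centred across the tops of both pucks so that it sticks out equally at both ends. Weigh it down by standing the red paint tin on the strip right above the orange puck, and the brass weight on the strip right above the green puck. Set things down without dropping them, and leave the glass jar, the blue tape measure and the bicycle bell where they are.

Things in the scene. Friction and masses are not known exactly. Their poses are not given: they have to be found in the camera images.
- puck_orange: loose orange plastic bench puck (flat round support) with a black rubber disc on top, 64 mm diameter, 25 mm high, about 70 g; origin at the centre of its underside, z up; yaw means nothing
- puck_green: loose green plastic bench puck, otherwise the same: 64 mm diameter, 25 mm high, about 70 g; origin at the centre of its underside, z up; yaw means nothing
- strip: loose wood strip glued up from a dark upper and a paler lower layer, 250 mm long (its x), 50 mm wide (its y), 20 mm thick (z), about 0.15 kg, lying flat on the bench; origin at the centre of its underside, z up; both ends are alike
- tin: loose closed red paint tin with a paper band and a bare metal lid, 60 mm diameter (62 mm at the rims, look only), 70 mm high, about 0.35 kg, standing upright; origin at the centre of its underside, z up; yaw means nothing
- weight: loose brass weight: round body 52 mm diameter and straight up to 36 mm, narrowing above to a knob 24 mm wide whose top is 60 mm above the underside; about 0.5 kg, standing upright; origin at the centre of its underside, z up; yaw means nothing
- spot_yellow: flat yellow round spot, 78 mm diameter, fixed on a grey paper sheet (130 x 300 mm) that lies on the bench on one side or the other; paper and spot have no thickness to feel, so a puck on it stands at bench height z = 0; origin at the spot's centre on the bench; the white spot is 160 mm away, centre to centre
- spot_white: flat white round spot, 78 mm diameter, on the same paper sheet, no thickness to feel; origin at its centre on the bench; either spot may be the left one
- jar: bystander: glass jar with black cap, 52 mm diameter, 62 mm high, loose; origin at the centre of its underside, z up; must not be disturbed
- tape: bystander: blue tape measure, 36 x 62 x 60 mm high (x, y, z), loose; origin at the centre of its underside, z up; must not be disturbed
- bell: bystander: bare-steel domed bicycle bell, 54 mm diameter, 34 mm high, loose; origin at the centre of its underside, z up; must not be disturbed
Not all that is in view belongs to the job. There is more than one size of the puck_orange; the job needs the largest. There is more than one size of the weight; the job needs the smaller.

How it is judged (in metres and radians):
At the end, for the whole second after the job is handed in: Each puck flat, within 14 mm of its spot; strip on both (underside 21-29 mm up), centre 64-96 mm from each puck, pucks within 15 mm of its centre line; tin and weight on it (40-50 mm up), 15 mm from their puck in plan; all level to 0.06 rad, at rest, released; bystanders moved under 15 mm (horizontal distance between puck_orange and spot_yellow below 0.014 m and height (world z) of each of puck_orange, puck_green below 0.006 m and angle between each of puck_orange, puck_green, strip, tin, weight's own z axis and vertical below 0.06 rad and horizontal distance between strip and puck_orange between 0.064 and 0.096 m and y of puck_orange in the frame of strip between -0.015 and 0.015 m and horizontal distance between puck_green and spot_white below 0.014 m and horizontal distance between strip and puck_green between 0.064 and 0.096 m and y of puck_green in the frame of strip between -0.015 and 0.015 m and height (world z) of strip between 0.021 and 0.029 m and horizontal distance between tin and puck_orange below 0.015 m and height (world z) of tin between 0.04 and 0.05 m and horizontal distance between weight and puck_green below 0.015 m and height (world z) of weight between 0.04 and 0.05 m and linear speed of each of puck_orange, puck_green, strip, tin, weight below 0.02 m/s and distance of each of jar, tape, bell from where it was at the start of the episode below 0.015 m); the robot touches nothing.
It fails at once if the jar, tape measure or bell is pushed away or lifted (over 15 mm) (distance of any of jar, tape, bell from where it was at the start of the episode above 0.015 m).
It fails at once if a thing is dropped or thrown: it moves faster than 0.6 m/s with no finger on it ((linear speed of puck_orange above 0.6 m/s and contact force between the fingers and puck_orange below 0.05 N) or (linear speed of puck_green above 0.6 m/s and contact force between the fingers and puck_green below 0.05 N) or (linear speed of strip above 0.6 m/s and contact force between the fingers and strip below 0.05 N) or (linear speed of tin above 0.6 m/s and contact force between the fingers and tin below 0.05 N) or (linear speed of weight above 0.6 m/s and contact force between the fingers and weight below 0.05 N)).
It also fails if it takes over 134 s, if anything falls off the work surface, if the arm or the gripper's body presses on something with over 40 N, if the wrist force passes 120 N, or if a joint passes its speed limit or range.

## Working session

There is one attempt and no reset: what is moved stays moved. The work goes in short steps, each a Python script; the robot and the scene stay as the last script left them, time stands still between calls to the robot, and variables do not carry over. Pictures are saved under pics/ and viewed, at most 14 in all, crops included, and the job is handed in when it is done.

```bash
ls; mkdir -p pics; python3 - <<'E'
from plant import bot
import cv2,numpy as np
s=bot.read_state();print(s)
for n in("scene","side","wrist"):
    im=bot.camera(n);cv2.imwrite(f"pics/{n}0.png",im[:,:,::-1]);print(n,bot.get_calibration(n))
a=[cv2.imread(f"pics/{n}0.png") for n in("scene","side")]
E
```

```text
pics
{'t': 0.0, 'joint_pos': array([ 2.88089730e-01,  3.59396103e-01,  1.10491400e-02, -3.58986399e-04,
       -1.22411243e+00, -2.88141528e-01]), 'qvel': array([-7.10674741e-04,  1.85001264e-03, -4.82523447e-05, -2.00575569e-03,
       -1.65354303e-03,  8.72037487e-04]), 'tau': array([-8.00930356e-04, -5.82726967e+01,  2.93058443e+01,  6.99745238e+00,
        6.93249181e-03, -2.06530804e-04]), 'tcp_pos': array([ 6.74498274e+02, -3.45140732e-02,  2.25610915e+02]), 'eef_rot': array([-7.07044986e-01,  7.07168062e-01,  5.44996906e-04, -6.50312982e-04]), 'contact_force': array([-0.18314054,  0.87664589, -0.35516215]), 'moment': array([0.01504482, 0.04385419, 0.02633951]), 'finger_force': 0.0, 'width': 88.04768255246141}
scene {'fx': 359.9593662946789, 'fy': 359.9593662946789, 'cx': 257.33276270998084, 'cy': 192.98733276374932, 'view': array([[-6.02886510e-01,  7.97824390e-01,  2.02434766e-03,
         3.13643942e+02],
       [-5.41043252e-01, -4.10708579e-01,  7.33887364e-01,
         3.15562958e+02],
       [ 5.86344656e-01,  4.41355532e-01,  6.79268164e-01,
        -1.37026205e+03],
  
[... 306 characters left out ...]
01, -3.75081254e-01,  8.54868796e-01,
        -2.36733866e+02],
       [-5.95529568e-01,  6.13316786e-01,  5.18832395e-01,
        -1.21120367e+03],
       [ 0.00000000e+00,  0.00000000e+00,  0.00000000e+00,
         1.00000000e+00]])}
wrist {'fx': 297.3186396354542, 'fy': 297.3186396354542, 'cx': 251.28142402605533, 'cy': 183.87996391165416, 'T_tool_cam': array([[ 5.09950331e-04,  9.58334535e-01,  2.85647789e-01,
         7.79946025e+01],
       [ 9.99999776e-01, -6.12214146e-04,  2.68707637e-04,
        -3.47541394e-01],
       [ 4.32389425e-04,  2.85647588e-01, -9.58334633e-01,
        -1.58484178e+02],
       [ 0.00000000e+00,  0.00000000e+00,  0.00000000e+00,
         1.00000000e+00]])}
```

View pics/scene0.png

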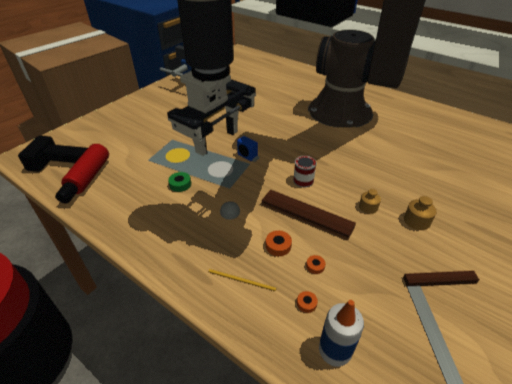

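View pics/side0.png

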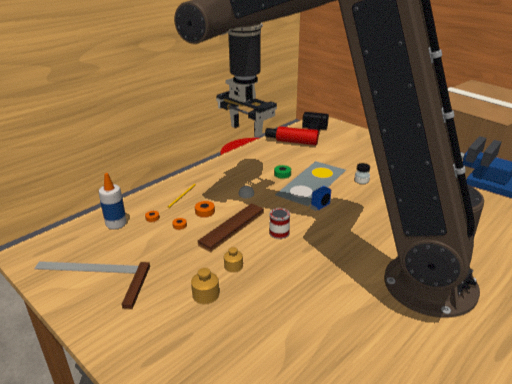

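View pics/wrist0.png

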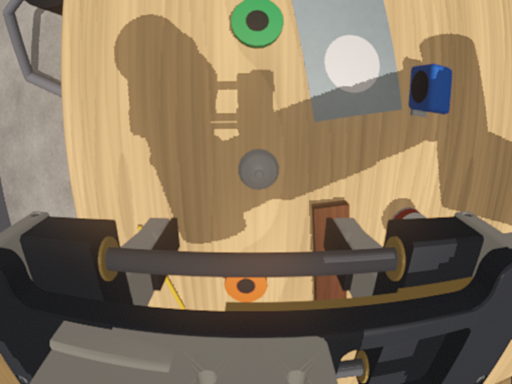

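Scene view: big orange puck (278,243), green (180,182), yellow spot (177,155), white spot (219,170), strip from (265,200) to (352,230), tin (305,171), small weight (370,201), large weight (420,213), bell (230,210), tape (247,149). Side view adds the jar (362,173). Wrist view: green puck (257,20), white spot (352,64), bell (258,169), tape (430,88).

```bash
cat > h.py <<'E'
import numpy as np,cv2
from plant import bot
from scipy.spatial.transform import Rotation as R
def save(im,n): cv2.imwrite(f"pics/{n}.png",im[:,:,::-1])
def ray(cam,uv,st=None):
    c=bot.get_calibration(cam);x=(uv[0]-c["cx"])/c["fx"];y=(uv[1]-c["cy"])/c["fy"]
    if cam=="wrist":
        r=np.hypot(x,y)+1e-9;d=np.array([np.sin(r)*x/r,-np.sin(r)*y/r,-np.cos(r)])
        T=c["T_tool_cam"];Q=R.from_quat(st["eef_rot"])
        return st["tcp_pos"]+Q.apply(T[:3,3]),Q.apply(T[:3,:3]@d)
    V=c["view"];d=np.array([x,-y,-1.]);return -V[:3,:3].T@V[:3,3],V[:3,:3].T@d
def hit(cam,uv,z,st=None):
    o,d=ray(cam,uv,st);return (o+d*(z-o[2])/d[2])[:2]
def blobs(im,lo,hi,amin=40,roi=None):
    m=cv2.inRange(cv2.cvtColor(im,cv2.COLOR_RGB2HSV),lo,hi)
    if roi is not None:
        k=np.zeros_like(m);k[roi[1]:roi[3],roi[0]:roi[2]]=1;m*=k
    cs=[c for c in cv2.findContours(m,cv2.RETR_EXTERNAL,cv2.CHAIN_APPROX_NONE)[0] if cv2.contourArea(c)>amin]
    return sorted(cs,key=cv2.contourArea,reverse=True)
def floor(c,cam,z,st=None): # contour -> mm polygon on plane z
    return np.array([hit(cam,p,z,st) for p in c[:,0,:]],np.float32)
def down(yaw): # tool y (closing line) at angle yaw from world y; yaw=0 as at start
    return (R.from_euler("z",yaw)*R.from_quat([-.70710678,.70710678,0,0])).as_quat()
E
python3 - <<'E'
from h import *
S={n:cv2.imread(f"pics/{n}0.png")[:,:,::-1] for n in("scene","side")}
for cam,im in S.items():
    for nm,lo,hi,z,roi in [("orange",(4,180,120),(14,255,255),25,(100,200,330,320) if cam=="scene" else (130,190,220,235)),("green",(60,120,60),(85,255,255),25,None),
      ("yellow",(22,170,150),(32,255,255),0,(150,140,200,170) if cam=="scene" else (300,160,340,182)),
      ("blue",(105,150,60),(125,255,255),30,(220,120,270,165) if cam=="scene" else (300,180,340,215)),
      ("white",(0,0,130),(180,60,255),0,(195,150,240,190) if cam=="scene" else (280,175,320,205)),
      ("strip",(0,100,30),(14,200,110),20,(255,185,360,240) if cam=="scene" else (195,200,268,255)),
      ("tin red",(168,120,60),(180,255,255),35,(285,145,325,195) if cam=="scene" else (260,200,300,245)),
      ("brass",(16,150,60),(28,255,200),20,(355,183,450,235) if cam=="scene" else (180,240,250,310))]:
        for c in blobs(im,lo,hi,30,roi)[:3]:
            P=floor(c,cam,z);r=cv2.minAreaRect(P);print(cam,nm,c[:,0].min(0),c[:,0].max(0),np.round(r[0]),np.round(r[1]),round(r[2]))
E
```

```text
scene orange [266 231] [291 250] [685. 188.] [59. 61.] 37
scene orange [297 291] [317 309] [781. 327.] [42. 41.] 56
scene orange [307 255] [324 270] [687. 293.] [42. 39.] 31
scene green [169 172] [189 186] [ 671. -168.] [61. 58.] 60
scene yellow [166 149] [188 161] [ 572. -285.] [64. 72.] 37
scene blue [238 138] [255 149] [ 414. -121.] [69. 38.] 83
scene white [208 161] [231 177] [ 543. -133.] [79. 65.] 17
scene strip [262 190] [354 238] [562. 190.] [ 65. 250.] 7
scene brass [406 196] [436 229] [375. 428.] [141.  70.] 1
scene brass [360 189] [380 213] [417. 305.] [104.  52.] 18
side orange [195 201] [213 216] [671. 196.] [58. 89.] 49
side orange [172 218] [186 229] [663. 303.] [41. 58.] 41
side orange [145 211] [158 221] [756. 336.] [40. 59.] 55
side green [275 166] [290 177] [ 653. -159.] [55. 84.] 42
side yellow [312 168] [332 177] [ 572. -289.] [75. 69.] 44
side blue [312 186] [329 208] [ 443. -109.] [ 56. 140.] 37
side white [280 175] [319 196] [ 567. -174.] [107. 153.] 14
side strip [198 203] [263 250] [544. 191.] [ 63. 265.] 7
side brass [191 267] [219 304] [404. 419.] [ 69. 138.] 52
side brass [224 247] [242 272] [426. 300.] [ 50. 107.] 46
```

```bash
python3 - <<'E'
from h import *
import pickle
print("jar",hit("side",(362,173),31),"tin",hit("side",(279,223),35),hit("scene",(305,171),35),"bell",hit("scene",(230,210),17))
D=[]
for i,(x,y) in enumerate([(560,-130),(600,260),(470,330)]):
    bot.move_ptp([x,y,250],down(0)); bot.pause(.4); st=bot.read_state(); im=bot.camera("wrist"); D.append((st,im));print(st["t"],st["tcp_pos"],bot.read_state()["joint_pos"].round(2))
pickle.dump(D,open("looks.pkl","wb"))
cv2.imwrite("pics/m1.png",cv2.resize(np.vstack([np.hstack([D[0][1][:240],D[1][1][:240]]),np.hstack([D[2][1][:240],D[2][1][:240]*0])])[:,:,::-1],(800,375)))
E
```

```text
jar [ 433.68114967 -336.96930387] tin [435.60523337 102.37409936] [431.64636374 106.63749464] bell [671.75368954  23.61620911]
1.2833 [ 560.24839743 -129.58043642  249.59444742] [ 0.11  0.18 -0.18  0.   -1.21 -0.11]
3.1917 [600.13921978 259.53065316 250.09003863] [ 0.71  0.31 -0.    0.   -1.26 -0.71]
4.2833 [470.45473698 329.63763382 249.71626683] [ 0.95  0.18 -0.18  0.   -1.21 -0.95]
```

View pics/m1.png

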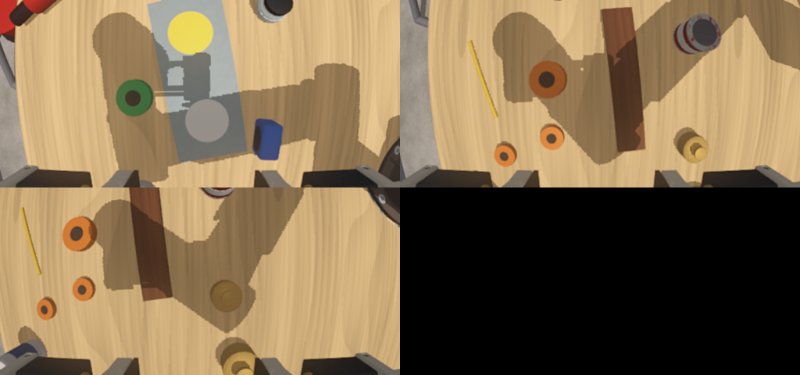

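```bash
python3 - <<'E'
from h import *
import pickle
D=pickle.load(open("looks.pkl","rb"))
def q(i,nm,lo,hi,z,roi):
    st,im=D[i]
    for c in blobs(im,lo,hi,150,roi)[:1]:
        P=floor(cv2.convexHull(c),"wrist",z,st);r=cv2.minAreaRect(P);(x,y),rad=cv2.minEnclosingCircle(P)
        print(i,nm,"rect",np.round(r[0],1),np.round(r[1]),round(r[2],1),"circ",round(x,1),round(y,1),"d",round(2*rad),c[:,0].min(0),c[:,0].max(0))
q(0,"yellow",(22,120,60),(34,255,255),0,(205,0,290,75))
q(0,"white",(0,0,90),(180,60,255),0,(225,110,300,190))
q(0,"green",(50,90,30),(85,255,255),25,(130,80,210,160))
q(0,"paper",(60,15,60),(130,80,220),0,(170,0,330,215))
q(0,"tape",(105,120,40),(130,255,255),60,(300,130,380,215))
q(1,"orange",(3,120,70),(14,255,255),25,(150,60,240,140))
q(1,"strip",(0,90,20),(12,255,125),20,(240,0,330,200))
q(1,"black",(0,0,0),(180,130,60),25,(165,80,215,125))
q(0,"black",(0,0,0),(180,130,60),25,(150,100,195,145))
q(2,"brass",(15,80,20),(30,255,120),36,(262,105,320,170))
for p,h in[((289,138),60),]: print("wt",hit("wrist",p,h,D[2][0]))
print("tin",hit("wrist",(392,42),70,D[1][0]), "wt1",hit("wrist",(372,188),36,D[1][0]))
st,im=D[2];st1,i1=D[1];st0,i0=D[0]
cv2.imwrite("pics/m2.png",np.hstack([cv2.resize(a,(260,260),interpolation=0) for a in(im[90:190,240:340],i1[0:100,340:440],i0[100:200,220:320])])[:,:,::-1])
E
```

```text
0 yellow rect [ 572.  -286.4] [76. 76.] 89.8 circ 571.3 -286.4 d 77 [215  15] [271  68]
0 white rect [ 544.8 -135. ] [107. 113.] 0.0 circ 544.1 -134.3 d 154 [225 110] [299 189]
0 green rect [ 666.2 -174.6] [60. 62.] 88.4 circ 665.6 -174.6 d 64 [149 102] [194 147]
0 tape rect [ 439.2 -110.3] [33. 66.] 4.3 circ 443.3 -110.0 d 71 [335 154] [360 203]
1 orange rect [681.6 184.8] [62. 64.] 88.2 circ 681.8 185.1 d 66 [165  78] [213 125]
1 strip rect [552.8 183.3] [ 49. 241.] 7.0 circ 554.9 183.1 d 244 [259  10] [310 187]
wt [426.20974007 298.72896303]
tin [431.20467405 104.26474371] wt1 [432.78734921 298.58321411]
```

View pics/m2.png

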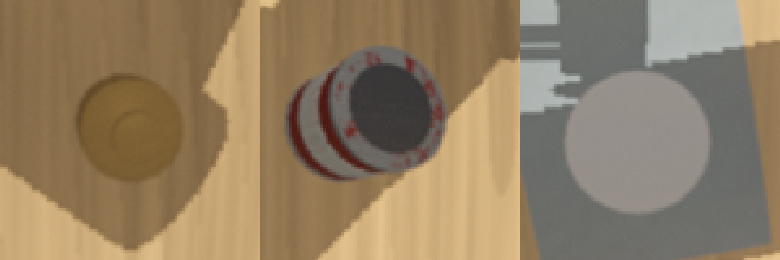

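Crops: weight body centre at wrist pixel (290,139), tin lid centre (389,42), white spot centre (265.4,154.6). Now refining the strip ends and checking distances, then placing the first puck.

```bash
cat >> h.py <<'E'
SA=-1.387 # yaw for closing along the strip axis
def pick(xy,z,yaw,open_=88,force=25,up=150):
    bot.move_gripper(open_); bot.move_ptp([*xy,up],down(yaw)); bot.line_to([*xy,z+30],200); bot.line_to([*xy,z],50)
    bot.move_gripper(0,force); s=bot.read_state(); print("grip",s["width"].round(1),s["finger_force"],s["tcp_pos"].round(1))
    bot.line_to([*xy,up],120); s=bot.read_state(); print("lift",s["width"].round(1),s["contact_force"].round(2),s["t"])
def place(xy,z,yaw,open_=88,up=150):
    bot.move_ptp([*xy,up],down(yaw)); bot.line_to([*xy,z+20],150); bot.line_to([*xy,z],25); bot.pause(.3); s=bot.read_state(); print("down",s["tcp_pos"].round(1),s["contact_force"].round(2))
    bot.move_gripper(open_); bot.pause(.2); bot.line_to([*xy,z+30],80); bot.line_to([*xy,up],200); print("t",bot.read_state()["t"])
E
python3 - <<'E'
from h import *
import pickle
D=pickle.load(open("looks.pkl","rb"))
st,im=D[1]
for lo in [(0,60,10),(0,90,10),(0,110,10)]:
  for i,roi in((1,(240,0,330,215)),(2,(160,0,230,215))):
    c=blobs(D[i][1],lo,(13,255,130),150,roi)[0];print(i,cv2.minAreaRect(floor(c,"wrist",20,D[i][0])))
Y=np.array([571.6,-286.4]);W=hit("wrist",(265.4,154.6),0,D[0][0]);print("white",W,np.linalg.norm(W-Y),"axis",np.degrees(np.arctan2(*(W-Y)[::-1])))
print("tin",hit("wrist",(389,42),70,D[1][0]),"wt",hit("wrist",(290,139),36,D[2][0]),"jar",hit("wrist",(352,10),62,D[0][0]))
pick((681.7,185),4,SA); place(Y,5,SA)
bot.pause(.1)
E
```

```text
1 ((552.6296997070312, 186.0765838623047), (50.16286087036133, 246.9111328125), 6.6560564041137695)
2 ((549.0306396484375, 209.256103515625), (50.10285949707031, 201.3296661376953), 6.590299606323242)
1 ((552.6296997070312, 186.0765838623047), (50.16286087036133, 246.9111328125), 6.6560564041137695)
2 ((549.0306396484375, 209.256103515625), (50.10285949707031, 201.3296661376953), 6.590299606323242)
1 ((552.6296997070312, 186.0765838623047), (50.16286087036133, 246.9111328125), 6.6560564041137695)
2 ((549.0306396484375, 209.256103515625), (50.10285949707031, 201.3296661376953), 6.590299606323242)
white [ 540.83745804 -128.64665121] 160.7247741987748 axis 101.03443256477364
tin [435.37552287 104.86641921] wt [421.82954949 303.23627484] jar [ 440.51861104 -321.22697479]Traceback (most recent call last):
  File "<stdin>", line 10, in <module>
  File "h.py", line 27, in pick
    bot.move_gripper(0,force); s=bot.read_state(); print("grip",s["width"].round(1),s["finger_force"],s["tcp_pos"].round(1))
                                                                ^^^^^^^^^^^^^^^^
AttributeError: 'float' object has no attribute 'round'
```

```bash
sed -i 's/s\["width"\]\.round(1)/round(s["width"],1)/' h.py; python3 - <<'E'
from h import *
s=bot.read_state();print(s["width"],s["tcp_pos"],s["finger_force"])
bot.line_to([681.7,185,150],120);s=bot.read_state();print(s["width"],s["contact_force"],s["t"])
place((571.6,-286.4),5,SA)
pick((666,-174.8),4,SA); place((541,-128.8),5,SA)
bot.move_ptp([560,-130,250],down(0)); bot.pause(.4); st=bot.read_state(); im=bot.camera("wrist");save(im,"p1")
for n,lo,hi in(("o",(3,120,60),(14,255,255)),("g",(50,90,30),(85,255,255))):
    for c in blobs(im,lo,hi,300,(150,0,330,200))[:2]:
        print(n,cv2.minEnclosingCircle(floor(cv2.convexHull(c),"wrist",25,st)))
E
```

```text
63.501784978184844 [681.8234     185.07636159   4.25018786] 25.000066459178925
63.41332130417736 [-0.30383259  0.02614529 -1.34693563] 8.9917
down [ 571.7 -286.4    5.1] [-0.25  0.23 -0.46]
t 15.0917
grip 63.4 25.00022917985916 [ 666.1 -174.8    4.2]
lift 63.5 [-0.51 -0.17 -0.43] 19.3167
down [ 541.1 -128.8    5.1] [0.2  0.19 0.13]
t 24.2417
o ((573.62451171875, -285.75506591796875), 32.09292984008789)
g ((543.41015625, -130.66590881347656), 31.182600021362305)
```

View pics/p1.png

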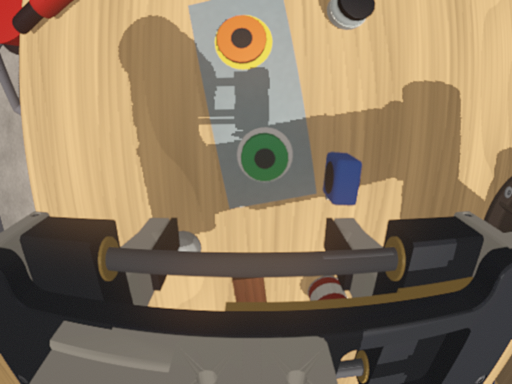

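Both pucks sit concentrically on their spots (orange at (242,40), green at (265,157)). Next the strip.

```bash
python3 - <<'E'
from h import *
pick((552.6,186.3),4,0.115,force=30); place((557.0,-207.8),29.7,0.193)
bot.move_ptp([560,-130,300],down(0)); bot.pause(.4); st=bot.read_state(); im=bot.camera("wrist");save(im,"p2")
c=blobs(im,(0,60,10),(12,255,130),300,(150,0,330,215))
for k in c[:2]: print(cv2.minAreaRect(floor(k,"wrist",45,st)))
E
```

```text
grip 49.9 30.00037372112274 [552.6 186.3   4.1]
lift 49.6 [ 0.01  0.6  -2.05] 30.975
down [ 557.1 -207.8   29.8] [-0.1  -0.43 -0.89]
t 36.6583
((557.2552490234375, -207.3719482421875), (50.06709289550781, 248.9400634765625), 11.171366691589355)
```

View pics/p2.png

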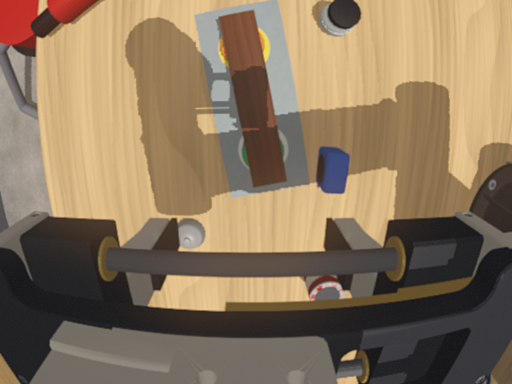

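The strip lies centred across both pucks, from (238,12) to (270,185). Now the tin and the weight.

```bash
python3 - <<'E'
from h import *
pick((433.5,104.7),21,SA,force=30,up=200); place((571.6,-286.4),66.7,SA,up=220)
pick((423,301.5),5,0.31,force=40,up=200); place((541,-128.8),50.7,SA,up=220)
bot.move_ptp([560,-60,300],down(0)); bot.pause(.4); st=bot.read_state(); w=bot.camera("wrist")
bot.move_ptp([560,130,350],down(0)); bot.pause(1)
ims=[bot.camera(n) for n in("scene","side")]
cv2.imwrite("pics/p3.png",np.hstack([cv2.resize(a,(400,300)) for a in(w[0:240,100:420],ims[0][100:220,120:280])])[:,:,::-1])
cv2.imwrite("pics/p4.png",cv2.resize(ims[1][110:230,220:380],(640,480))[:,:,::-1]);print(bot.read_state()["t"])
import pickle;pickle.dump((st,w),open("f.pkl","wb"))
E
```

```text
grip 59.5 30.000025928020477 [433.5 104.7  21.1]
lift 59.6 [ 0.3   0.32 -1.44] 43.6083
down [ 571.7 -286.4   66.8] [ 0.72 -0.13 -2.91]
t 49.625
grip 50.7 40.00551191755221 [422.8 301.4   5.1]
lift 50.9 [ 0.23  0.14 -4.82] 56.2
down [ 541.  -128.8   50.8] [-0.69 -0.14 -5.33]
t 62.6167
66.1333
```

View pics/p3.png

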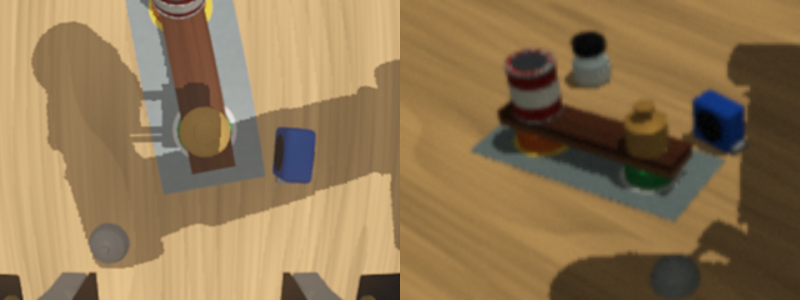

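View pics/p4.png

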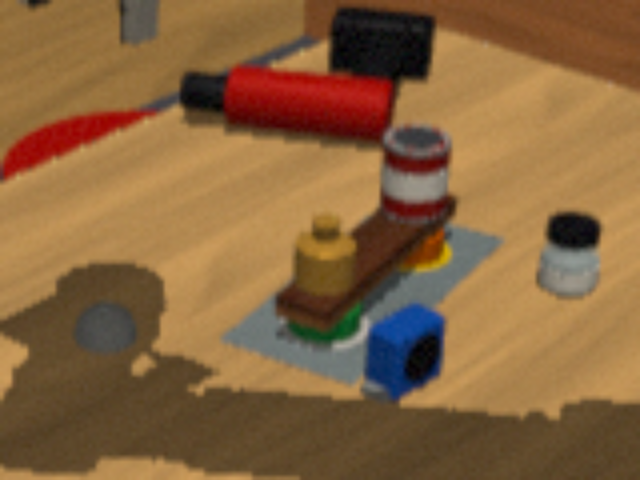

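All stands upright as wanted: tin at (531,90) and weight at (645,130) in the scene crop, bystanders in place. A quick numerical check, then hand in.

```bash
python3 - <<'E'
from h import *
import pickle
st,w=pickle.load(open("f.pkl","rb"))
W=hit("wrist",(264,105.6),78,st);T=[hit("scene",(172.4,124.8),115),hit("side",(324.3,144.8),115)];print(W,T)
if np.hypot(*(W-(541,-129)))<9 and all(np.hypot(*(t-(572,-286)))<11 for t in T): print(bot.close_job())
E
```

```text
[ 544.30470983 -128.11746783] [array([ 573.39585067, -279.28880115]), array([ 569.0020882 , -285.32315426])]
the job is handed in; nothing more can be done
None
```

The job is handed in at about 66 s of the 134 s allowed. Both pucks are on their spots with the strip centred across them, and the tin and weight stand over the orange and green pucks. My last camera check put both within about 7 mm of their puck centres. The jar, tape measure and bell look unmoved in the final pictures; the judge's result was not returned.

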